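# Bring the red lamp to the service peg and unscrew its holder

### The arm

A 6-joint arm with a two-finger parallel gripper is mounted at the origin on the work surface. World frame = base frame: x ahead of the robot, y to its left, z up, the work surface at z = 0. Lengths are in mm, angles in rad, forces in N, time in s.
With the tool pointing down it reaches from about 275 to 825 mm from the base axis. Payload 4.9 kg.
Tool frame: the origin (TCP) lies at the very end of the fingers, on their centre line; the grasp point (between the pads) lies 19 mm behind it; x points along the fingers, z is the direction in which the jaws open and shut, and the axes are right-handed (so a half turn about x gives the same grasp; the last joint's range is limited). The gripper opens to 85 mm and grips with 20 to 120 N. Pads are 22 mm wide; open, the fingers measure 114 mm over their backs; the gripper's body (76 mm by 85 mm) begins 54 mm behind the grasp point. The pads swing forward as they close: fully open they stand 13 mm farther back than shut.
Start: joints at [0.988, 0.326, -0.193, 1.052, 0, 1.437], TCP at [238.634, 495.553, 231.281] pointing down, gripper open.
Joint ranges: [-2.65, 2.65], [-0.97, 1.79], [-1.3, 1.35], [-1.93, 2.1], [-1.47, 1.37], [-3.14, 3.14]. Speed limits (rad/s): [2.57, 2.57, 3.14, 3.14, 3.14, 3.14].

### API

Orientations are given as a unit quaternion [x, y, z, w].
In Python, from workcell import arm gives the robot as it stands.
- The arm moves only by the shell command python3 -m inch 'ROWS' [FORCE]. ROWS is JSON, a list of rows, each an object of numbers: "rx", "ry", "rz": the turn, a rotation vector about the tool's x, y, z in rad; "tx", "ty", "tz": the shift along the tool's x, y, z in mm; "fingers": the gripper command: -1 is shut, 1 is fully open, values between are in proportion. In form: [{"rx": .., "ry": .., "rz": .., "tx": .., "ty": .., "tz": .., "fingers": ..}, ...]. A call has 1 to 12 rows; each row shifts and turns the pose as measured when the row begins, along the tool's axes as they then stand; what a row does not reach is not made up. A row lasts 1/8 s, in which the tool goes at most 62.5 mm and 10.7 degrees, less where a joint would pass 70% of its speed; a pose out of reach is approached as far as the arm can. A call is refused whole if a number of a shift passes 62.5 or a number of a turn 0.188, either way. A call with a gripper value outside its range is refused whole. The fingers move at their own pace and stop on an object; FORCE is the grip in N (left out, the last holds). Time passes only in rows, so rows that do not move let the fingers close. It gives the time, the measured TCP pose, the force and the opening at its end, in the units of the state.
- arm.state(): the state, without advancing time (a new reading comes with each control period).
- arm.capture(name): name is "side" or "top" or "wrist"; returns the picture (420x560x3 uint8, blue, green, red); there is no depth.
- arm.camera_params(name): a dict with "K" (3x3 intrinsics, pixels), "view" (4x4, takes a point from world to camera coordinates). Camera axes: x right, y down, z forward; pixel columns grow to the right and rows downward; lengths in mm; the calibration is good to about 2 mm. The wrist camera is an equidistant fisheye: a pixel r from the principal point sees the ray r / f radians off the axis. A picture is of the moment at which its call begins: read the wrist's pose just before it. camera_params takes no time and is no camera call; for the wrist camera it gives the pose at the moment of the call.
- arm.sign_off(): hands the job in, once; it reports no verdict.
The state is a dict: "time_s": time; "qpos": joint angles; "joint_vel": joint speeds; "effort": joint torques, N m; "tcp_pos": TCP position; "tcp_rot": TCP orientation; "force": force on the tool from outside, world axes, zero at the start; "torque": the same for the moment, N m; "width": finger opening in mm.
Only numpy, scipy, OpenCV 4.12 (cv2) and the standard library are available. Lean on these libraries where they do the work, as an engineer would, in place of code of your own. Each camera call takes 0.05 s, during which the arm holds its last target.

### The job

The red lamp of the spectrometer's lamp turret is due for exchange. Turn the turret by its black centre knob until the red lamp holder stands directly in front of the green service peg, then unscrew the red holder counter-clockwise all the way to its stop and let go. Leave the blue and the yellow holder screwed tight.

Things in the scene. Friction and masses are not known exactly. Their poses are not given: they have to be found in the camera images.
- knob_grip (a point): Turret's black centre knob: upright bar 46 mm long, 14 wide, 34 tall. Point: on the turret's vertical axis, 12 mm below the bar's top, 165 mm above the table. x axis along the bar; red holder on the -x side. Turret: aluminium disc 210 mm across, top face 135 mm up, three holders 120 deg apart; turns both ways, friction 0.12 N m, no clicks, stays put. Turn needed: 25 to 66 deg, either way.
- lamp_red_grip (a point): Red lamp holder on the turret, 80 mm from its axis: disc 38 mm across with an upright bar grip 36 mm long, 13 wide, 34 tall. Point: on the holder's vertical axis, 12 mm below the bar's top, 22 mm above the disc, 165 mm above the table. x axis along the bar, which points at the turret's axis while screwed tight. It goes round with the turret.
- lamp_red (a joint): Turn of the red holder relative to the turret, rad: 0 screwed tight, growing counter-clockwise seen from above, 1.25 (72 deg) fully unscrewed at its stop. Friction 0.06 N m; it neither rises nor springs back.
- peg_green_top (a point): Centre of the green ball (26 mm) on a thin steel peg fixed in the white deck just outside the turret, on the robot's side: the service position. 135 mm from the turret's axis, 117 mm above the table; ball top 5 mm below the turret's top face. A like peg with a black ball stands at the other place, 92 deg round the deck: not meant.
- lamp_blue (a joint): Turn of the blue holder, of the same shape as the red one: 0 is screwed tight, as it must stay. Seen from above it is the next holder counter-clockwise from the red one.
- lamp_yellow (a joint): Turn of the yellow holder, of the same shape: 0 is screwed tight, as it must stay. Seen from above it is the next holder clockwise from the red one.

How it is judged (in metres and radians):
On the way, in this order (a step that is already met when the one before it is completed fails the run):
1. the red holder stands at the green peg, still screwed in (horizontal distance between lamp_red_grip and peg_green_top below 0.0587 m and value of joint lamp_red below 0.3 rad), for 0.2 s.
2. the red holder is unscrewed at the green peg (horizontal distance between lamp_red_grip and peg_green_top below 0.0587 m and value of joint lamp_red above 1 rad), for 0.2 s.
At the end, for the whole second after the job is handed in: The red holder stands in front of the green peg within about 12 degrees of turret turn (17 mm along the arc; its axis less than 58.7 mm from the peg, 55 mm being exact), is unscrewed by more than 1.0 rad of its 1.25 rad and at rest, and the blue and yellow holders are still tight (below 0.3 rad) (all of step 2 and value of joint each of lamp_blue, lamp_yellow below 0.3 rad and velocity of joint lamp_red between -0.1 and 0.1 rad/s); the robot touches nothing.
It fails at once if the blue or the yellow holder is unscrewed (value of joint any of lamp_blue, lamp_yellow above 0.3 rad).
It also fails if it takes over 45 s, if anything falls off the work surface, if the arm or the gripper's body presses on something with over 40 N, if the wrist force passes 120 N, or if a joint passes its speed limit or range.

## Working session

There is one attempt and no reset: what is moved stays moved. The work goes in short steps, Python scripts to look and compute and a shell command to move; the robot and the scene stay as the last step left them, time stands still between calls to the robot, and variables do not carry over. Pictures are saved under pics/ and viewed, and the job is handed in when it is done.

```bash
ls; mkdir -p pics
python3 - <<'E'
from workcell import arm
import cv2
print(arm.state())
for n in("top","side"):
    cv2.imwrite(f"pics/{n}0.png",arm.capture(n)); p=arm.camera_params(n); print(n,p)
E
```

```text
pics
{'time_s': 0.0, 'qpos': array([ 9.87792725e-01,  3.26956343e-01, -1.93584666e-01,  1.05202399e+00,
       -2.02618403e-05,  1.43662112e+00]), 'joint_vel': array([ 0.0010856 ,  0.00151144, -0.00120406,  0.00051725, -0.00104646,
       -0.00055214]), 'effort': array([ 1.18202854e-03, -4.43394899e+01,  2.62441009e+01,  1.55060703e-02,
        1.00766888e-04,  1.61624894e-05]), 'tcp_pos': array([238.30376121, 495.03383148, 230.49477239]), 'tcp_rot': array([-0.37645992,  0.59929598,  0.37592915,  0.59816346]), 'force': array([-0.26389164, -0.30144941, -0.81223277]), 'torque': array([ 0.03633377, -0.01698277,  0.01055581]), 'width': 85.39356483152345}
top {'K': array([[421.79018794,   0.        , 281.74060123],
       [  0.        , 421.79018794, 212.54427058],
       [  0.        ,   0.        ,   1.        ]]), 'view': array([[-5.74758642e-04, -9.99911957e-01,  1.32569978e-02,
         3.39034685e+01],
       [-9.88881034e-01, -1.40309983e-03, -1.48702161e-01,
         5.94424920e+02],
       [ 1.48707670e-01, -1.31950615e-02, -9.88793163e-01,
         7.49558670e+02],
       [ 0.00000000e+00,  0.00000000e+00,  0.00000000e+00,
         1.00000000e+00]])}
side {'K': array([[461.49556776,   0.        , 276.72161751],
       [  0.        , 461.49556776, 206.94312093],
       [  0.        ,   0.        ,   1.        ]]), 'view': array([[ 7.16058847e-01, -6.98038437e-01,  1.43784957e-03,
        -4.06762003e+02],
       [-4.04935345e-01, -4.17065133e-01, -8.13685468e-01,
         3.78236742e+02],
       [ 5.68583410e-01,  5.82064442e-01, -5.81303614e-01,
         4.17873785e+02],
       [ 0.00000000e+00,  0.00000000e+00,  0.00000000e+00,
         1.00000000e+00]])}
```

View pics/top0.png

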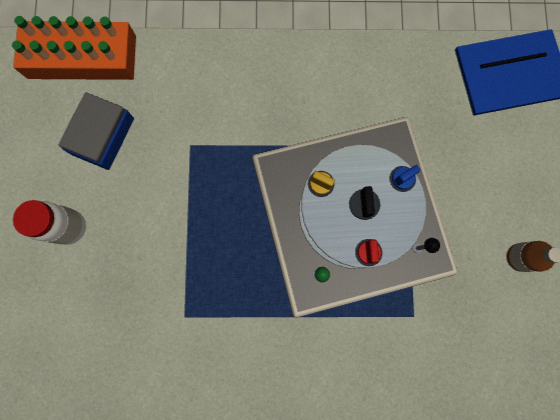

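View pics/side0.png

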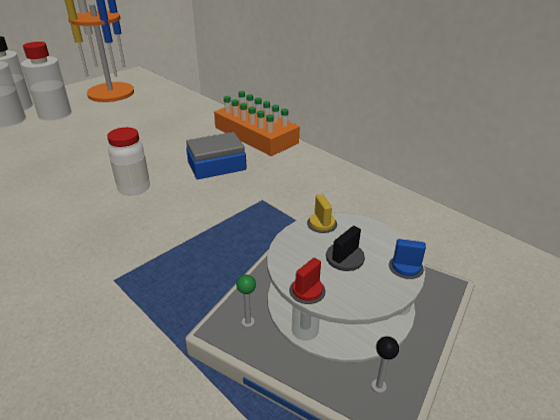

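```bash
cat > h.py <<'E'
import numpy as np, cv2
from workcell import arm
def ray(p,u,v):
    K,V=p["K"],np.array(p["view"]); R,t=V[:3,:3],V[:3,3]
    d=R.T@np.linalg.inv(K)@np.array([u,v,1.]); return -R.T@t,d/np.linalg.norm(d)
def plane(p,u,v,z):
    c,d=ray(p,u,v); return c+d*(z-c[2])/d[2]
def tri(p1,a,p2,b):
    c1,d1=ray(p1,*a); c2,d2=ray(p2,*b)
    s=np.linalg.lstsq(np.c_[d1,-d2],c2-c1,rcond=None)[0]
    x1,x2=c1+s[0]*d1,c2+s[1]*d2; return (x1+x2)/2,np.linalg.norm(x1-x2)
def blob(m):
    n,l,s,c=cv2.connectedComponentsWithStats(m.astype(np.uint8)); 
    return [(c[i].round(1),s[i]) for i in np.argsort(-s[:,4]) if i>0 and s[i,4]>15][:6], l
E
python3 - <<'E'
import cv2,numpy as np
a=cv2.imread("pics/top0.png"); cv2.imwrite("pics/topz.png",cv2.resize(a[130:310,260:460],None,fx=4,fy=4,interpolation=cv2.INTER_NEAREST)[:600*1+120,:][:600])
from h import *
for n in("top","side"):
    im=cv2.imread(f"pics/{n}0.png"); h=cv2.cvtColor(im,cv2.COLOR_BGR2HSV); H,S,V=cv2.split(h)
    for c,m in dict(red=((H<8)|(H>172))&(S>150)&(V>60),green=(H>50)&(H<85)&(S>120)&(V>40),yellow=(H>18)&(H<32)&(S>140),blue=(H>100)&(H<125)&(S>180)&(V>90),black=(V<50)).items():
        print(n,c,[(list(map(float,x)),s[4],list(map(int,s[:4]))) for x,s in blob(m)[0]])
E
```

```text
top red [([31.9, 218.2], np.int32(1095), [13, 200, 40, 37]), ([369.7, 251.7], np.int32(367), [358, 240, 23, 24])]
top green [([322.1, 274.1], np.int32(166), [315, 267, 15, 15]), ([86.3, 45.6], np.int32(70), [82, 41, 11, 11]), ([19.3, 20.2], np.int32(70), [15, 16, 10, 9]), ([34.3, 45.0], np.int32(69), [30, 41, 11, 9]), ([51.4, 45.1], np.int32(67), [47, 41, 10, 9]), ([70.7, 20.7], np.int32(67), [66, 17, 11, 10])]
top yellow [([321.2, 182.4], np.int32(417), [310, 171, 24, 23])]
top blue [([511.8, 70.9], np.int32(6057), [458, 30, 102, 83]), ([406.0, 175.7], np.int32(342), [393, 165, 27, 24]), ([112.3, 138.1], np.int32(124), [98, 110, 29, 54])]
top black [([365.5, 202.7], np.int32(525), [350, 187, 30, 33]), ([513.0, 59.9], np.int32(247), [480, 53, 67, 15]), ([430.1, 245.2], np.int32(215), [416, 238, 24, 15]), ([110.6, 135.2], np.int32(154), [96, 109, 29, 53]), ([465.1, 81.7], np.int32(132), [456, 49, 20, 66]), ([525.8, 255.5], np.int32(111), [521, 242, 15, 29])]
side red [([308.2, 281.1], np.int32(930), [292, 258, 31, 43]), ([122.8, 136.7], np.int32(482), [108, 127, 31, 20]), ([35.5, 49.9
[... 294 characters left out ...]
6, 6]), ([251.5, 109.7], np.int32(35), [249, 107, 6, 7])]
side yellow [([322.1, 214.6], np.int32(601), [310, 195, 25, 36]), ([73.3, 20.0], np.int32(286), [65, 0, 17, 42])]
side blue [([219.0, 165.1], np.int32(896), [187, 148, 59, 31]), ([408.9, 256.6], np.int32(882), [393, 240, 32, 36]), ([104.0, 20.2], np.int32(233), [97, 0, 14, 43]), ([111.9, 5.7], np.int32(68), [108, 0, 8, 13]), ([116.3, 27.8], np.int32(64), [113, 22, 8, 12]), ([281.5, 399.0], np.int32(37), [264, 389, 35, 20])]
side black [([345.7, 244.2], np.int32(655), [332, 226, 29, 37]), ([387.3, 347.6], np.int32(394), [377, 337, 22, 22]), ([2.5, 44.4], np.int32(86), [0, 37, 8, 15]), ([342.1, 266.1], np.int32(79), [327, 257, 36, 14])]
```

View pics/topz.png

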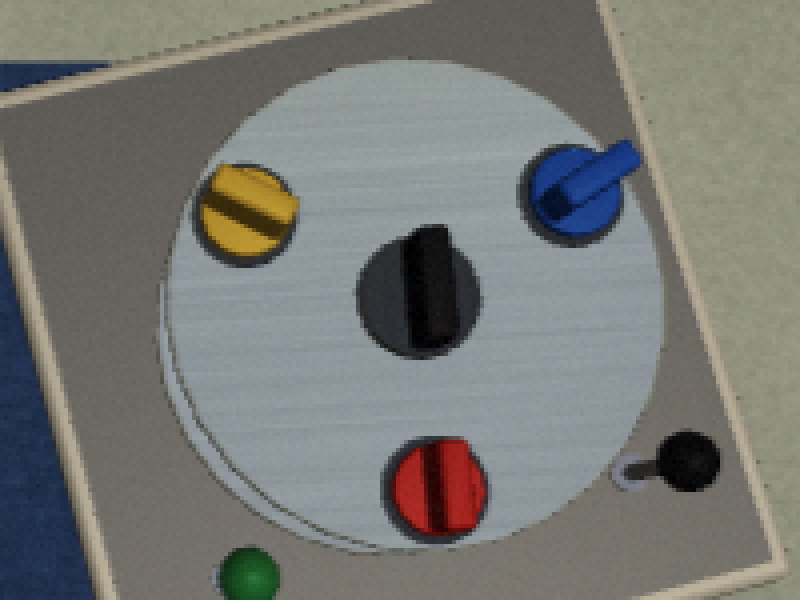

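Run:
```python
from h import *
T=arm.camera_params("top");S=arm.camera_params("side")
Z=lambda x,y:(260+(x-1.5)/4,130+(y-1.5)/4)
r=plane(T,*Z(438,489),143);y=plane(T,*Z(248,212),143);b=plane(T,*Z(575,193),143);c=plane(T,*Z(415,304),135)
print("r",r,"y",y,"b",b,"mean",(r+y+b)/3,"disc c",c)
k=plane(T,*Z(420,297),140);print("knob base",k)
g=tri(T,(322.1,274.1),S,(245.7,283.7));print("green",g, plane(T,322.1,274.1,117))
gz=(g[0]+0)
m=(r+y+b)/3
for C in(m,c,k):
  a=lambda p:np.degrees(np.arctan2(*(p-C)[1::-1]))
  print([round(a(p),1) for p in(r,y,b,gz)],[round(np.hypot(*(p-C)[:2]),1) for p in(r,y,b,gz)])
# knob top ends
for p in [(430,228),(430,290)]:pass
print("bar top ends",plane(T,*Z(435,227),177),plane(T,*Z(435,348),160))
for n,q in dict(redtop=((455,440),(460,528)),).items(): print(n,[plane(T,*Z(*i),177) for i in q])
s=arm.state()
from scipy.spatial.transform import Rotation as R
print(R.from_quat(s['tcp_rot']).as_matrix().round(3))
```

```text
r [ 515.05446987 -106.66167816  143.        ] y [630.02323646 -30.97111333 143.        ] b [ 638.46974019 -167.98118258  143.        ] mean [ 594.51581551 -101.87132469  143.        ] disc c [ 592.65589996 -101.20838364  135.        ]
knob base [ 594.76988458 -102.32747649  140.        ]
green (array([479.59274709, -32.19262515, 119.506171  ]), np.float64(0.42701678682488187)) [479.42944273 -32.33905814 117.        ]
[np.float64(-176.6), np.float64(63.4), np.float64(-56.4), np.float64(148.8)] [np.float64(79.6), np.float64(79.3), np.float64(79.4), np.float64(134.4)]
[np.float64(-176.0), np.float64(62.0), np.float64(-55.5), np.float64(148.6)] [np.float64(77.8), np.float64(79.6), np.float64(81.0), np.float64(132.5)]
[np.float64(-176.9), np.float64(63.7), np.float64(-56.4), np.float64(148.7)] [np.float64(79.8), np.float64(79.6), np.float64(78.9), np.float64(134.9)]
bar top ends [ 616.519324   -101.22788569  177.        ] [ 570.56658616 -103.48218218  160.        ]
redtop [array([ 532.11181831, -106.38105491,  177.        ]), array([ 498.15392152, -107.19328236,  177.        ])]
[[-0.001 -0.901  0.434]
 [-0.001  0.434  0.901]
 [-1.     0.    -0.002]]
```

Top and side views show red (369,252) about 35° counter-clockwise of the green peg (322,274), so the turret needs to turn about 35° clockwise. The turret axis is near (594.6, -102). I'll move over the knob first.

```bash
python3 -m inch '[{"ty":-48,"tz":-32,"fingers":0.2},{"ty":-48,"tz":-32,"fingers":0.2},{"ty":-48,"tz":-32,"fingers":0.2},{"ty":-48,"tz":-32,"fingers":0.2},{"ty":-48,"tz":-32,"fingers":0.2},{"ty":-48,"tz":-32,"fingers":0.2},{"ty":-48,"tz":-32,"fingers":0.2},{"ty":-48,"tz":-32,"fingers":0.2},{"ty":-48,"tz":-32,"fingers":0.2},{"ty":-48,"tz":-32,"fingers":0.2}]' 40
cat >> h.py <<'E'
from scipy.spatial.transform import Rotation as Ro
def togo(x,y,z,yaw):
    """needed shift in tool axes (tx,ty,tz) and rx (after levelling) to reach TCP x,y,z with tool-z yaw deg"""
    s=arm.state(); R=Ro.from_quat(s["tcp_rot"]).as_matrix()
    cy,sy=np.cos(np.radians(yaw)),np.sin(np.radians(yaw))
    X=np.array([0,0,-1.]);Zv=np.array([cy,sy,0]);Rt=np.c_[X,np.cross(Zv,X),Zv]
    print("t",round(s["time_s"],2),"tcp",s["tcp_pos"].round(1),"yaw",np.degrees(np.arctan2(R[1,2],R[0,2])).round(1),"w",round(s["width"],1),"F",s["force"].round(1),"q6",s["qpos"][5].round(2))
    print("shift",(R.T@(np.array([x,y,z])-s["tcp_pos"])).round(1),"turn",Ro.from_matrix(R.T@Rt).as_rotvec().round(3))
E
python3 -c "
from h import *
togo(594.6,-102,230,93.4)"
```

```text
t 0.1 tcp [238.3 495.1 230.6] yaw 64.3 w 85.5 F [-0.5  0.1  0.5] q6 1.44
shift [   1.1 -580.1 -383.4] turn [-0.508 -0.001 -0.001]$[0]: bad value
```

```bash
python3 -m inch '[{"rx":0,"ry":0,"rz":0,"tx":0,"ty":-48,"tz":-32,"fingers":0.2}]' 40; python3 -c "
from h import *
togo(594.6,-102,230,93.4)"
```

```text
time_s: 0.22
tcp_pos: [267.0, 446.9, 230.1]
tcp_rot: [-0.378, 0.598, 0.378, 0.597]
force: [1.0, -1.4, -0.1]
width: 69.7
t 0.23 tcp [267.  446.9 230.1] yaw 64.6 w 69.7 F [ 1.  -1.4 -0.1] q6 1.33
shift [ 2.000e-01 -5.314e+02 -3.552e+02] turn [-0.503 -0.001 -0.001]
```

```bash
python3 -m inch '[{"rx":0,"ry":0,"rz":0,"tx":0,"ty":-48,"tz":-32,"fingers":0.2},{"rx":0,"ry":0,"rz":0,"tx":0,"ty":-48,"tz":-32,"fingers":0.2},{"rx":0,"ry":0,"rz":0,"tx":0,"ty":-48,"tz":-32,"fingers":0.2},{"rx":0,"ry":0,"rz":0,"tx":0,"ty":-48,"tz":-32,"fingers":0.2},{"rx":0,"ry":0,"rz":0,"tx":0,"ty":-48,"tz":-32,"fingers":0.2},{"rx":0,"ry":0,"rz":0,"tx":0,"ty":-48,"tz":-32,"fingers":0.2},{"rx":0,"ry":0,"rz":0,"tx":0,"ty":-48,"tz":-32,"fingers":0.2},{"rx":0,"ry":0,"rz":0,"tx":0,"ty":-48,"tz":-32,"fingers":0.2},{"rx":0,"ry":0,"rz":0,"tx":0,"ty":-48,"tz":-32,"fingers":0.2},{"rx":0,"ry":0,"rz":0,"tx":0,"ty":-48,"tz":-32,"fingers":0.2}]'; python3 -c "
from h import *
togo(594.6,-102,230,93.4)"
```

```text
time_s: 1.48
tcp_pos: [569.6, -63.8, 227.7]
tcp_rot: [-0.378, 0.598, 0.379, 0.596]
force: [0.3, 0.1, 0.4]
width: 51.3
t 1.48 tcp [569.6 -63.8 227.7] yaw 64.8 w 51.3 F [0.3 0.1 0.4] q6 0.2
shift [ -2.3 -38.9 -23.9] turn [-0.499 -0.001 -0.003]
```

```bash
python3 -m inch '[{"rx":0,"ry":0,"rz":0,"tx":-2,"ty":-39,"tz":-24,"fingers":0.2},{"rx":-0.17,"ry":0,"rz":0,"tx":0,"ty":0,"tz":0,"fingers":0.2},{"rx":-0.17,"ry":0,"rz":0,"tx":0,"ty":0,"tz":0,"fingers":0.2},{"rx":-0.16,"ry":0,"rz":0,"tx":0,"ty":0,"tz":0,"fingers":0.2},{"rx":0,"ry":0,"rz":0,"tx":0,"ty":0,"tz":0,"fingers":0.2}]'; python3 -c "
from h import *
togo(594.6,-102,149,93.4)
cv2.imwrite('pics/w1.png',arm.capture('wrist'))"
```

```text
time_s: 2.1
tcp_pos: [595.6, -108.9, 225.7]
tcp_rot: [-0.514, 0.485, 0.519, 0.481]
force: [-0.2, -0.3, -1.0]
width: 51.5
t 2.1 tcp [ 595.6 -108.9  225.7] yaw 93.8 w 51.5 F [-0.2 -0.3 -1. ] q6 -0.37
shift [76.7 -0.1  6.8] turn [ 0.007  0.001 -0.008]
```

View pics/w1.png

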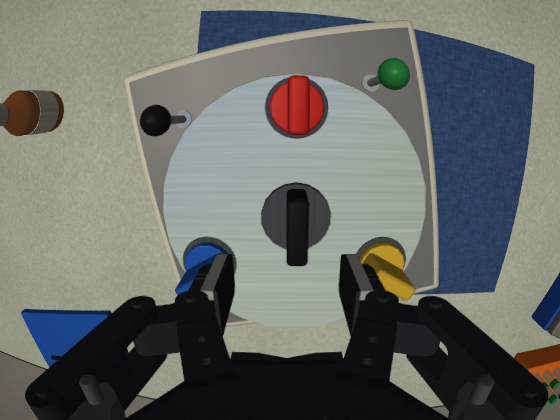

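The wrist view shows the black bar upright at column 297, between fingers centred at about column 287. That matches the 7 mm offset still to correct. Correct it, then descend.

```bash
python3 -m inch '[{"rx":0,"ry":0,"rz":-0.008,"tx":20,"ty":0,"tz":7,"fingers":0.2},{"rx":0,"ry":0,"rz":0,"tx":20,"ty":0,"tz":0,"fingers":0.2},{"rx":0,"ry":0,"rz":0,"tx":0,"ty":0,"tz":0,"fingers":0.2}]'; python3 -c "
from h import *
togo(594.6,-102,149,93.4)"
```

```text
time_s: 2.52
tcp_pos: [594.9, -101.3, 184.9]
tcp_rot: [-0.514, 0.485, 0.515, 0.485]
force: [0.7, -0.2, -0.5]
width: 51.2
t 2.52 tcp [ 594.9 -101.3  184.9] yaw 93.4 w 51.2 F [ 0.7 -0.2 -0.5] q6 -0.35
shift [35.9  0.3 -0.7] turn [-0.     0.001  0.   ]
```

```bash
python3 -m inch '[{"rx":0,"ry":0,"rz":0,"tx":18,"ty":0,"tz":-0.7,"fingers":0.2},{"rx":0,"ry":0,"rz":0,"tx":17,"ty":0,"tz":0,"fingers":0.2},{"rx":0,"ry":0,"rz":0,"tx":0,"ty":0,"tz":0,"fingers":-1},{"rx":0,"ry":0,"rz":0,"tx":0,"ty":0,"tz":0,"fingers":-1},{"rx":0,"ry":0,"rz":0,"tx":0,"ty":0,"tz":0,"fingers":-1},{"rx":0,"ry":0,"rz":0,"tx":0,"ty":0,"tz":0,"fingers":-1},{"rx":0,"ry":0,"rz":0,"tx":0,"ty":0,"tz":0,"fingers":-1}]' 40; python3 -c "
from h import *
togo(594.6,-102,149,58.7)
cv2.imwrite('pics/w2.png',arm.capture('wrist'))"
```

```text
time_s: 3.4
tcp_pos: [596.5, -101.9, 151.7]
tcp_rot: [0.514, -0.485, -0.513, -0.487]
force: [0.4, 0.2, -2.9]
width: 13.1
t 3.4 tcp [ 596.5 -101.9  151.7] yaw 93.2 w 13.1 F [ 0.4  0.2 -2.9] q6 -0.35
shift [ 2.7  1.9 -0. ] turn [0.602 0.002 0.003]
```

View pics/w2.png

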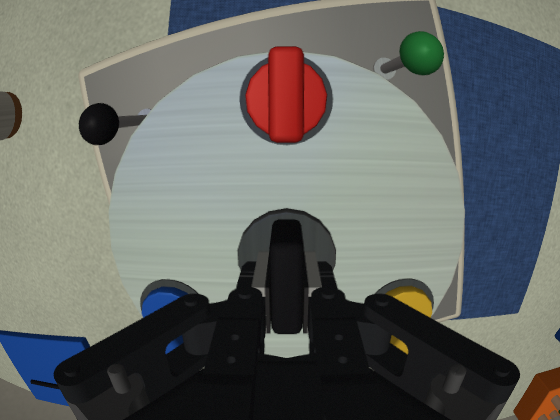

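The pads have closed on the bar (width 13 mm). Turn clockwise about 35°.

```bash
python3 -m inch '[{"rx":0.12,"ry":0,"rz":0,"tx":0,"ty":1,"tz":0,"fingers":-1},{"rx":0.12,"ry":0,"rz":0,"tx":0,"ty":1,"tz":0,"fingers":-1},{"rx":0.12,"ry":0,"rz":0,"tx":0,"ty":0,"tz":0,"fingers":-1},{"rx":0.12,"ry":0,"rz":0,"tx":0,"ty":0,"tz":0,"fingers":-1},{"rx":0,"ry":0,"rz":0,"tx":0,"ty":0,"tz":0,"fingers":-1}]'; python3 -c "
from h import *
togo(594.6,-102,149,58.7)
cv2.imwrite('pics/w3.png',arm.capture('wrist'));cv2.imwrite('pics/s3.png',arm.capture('side'))"
```

```text
time_s: 4.08
tcp_pos: [596.5, -102.2, 151.7]
tcp_rot: [-0.381, 0.594, 0.378, 0.599]
force: [1.3, 0.4, -3.4]
width: 13.4
t 4.08 tcp [ 596.5 -102.2  151.7] yaw 65.0 w 13.4 F [ 1.3  0.4 -3.4] q6 0.14
shift [ 2.7  1.8 -0.6] turn [0.109 0.003 0.006]
```

View pics/w3.png

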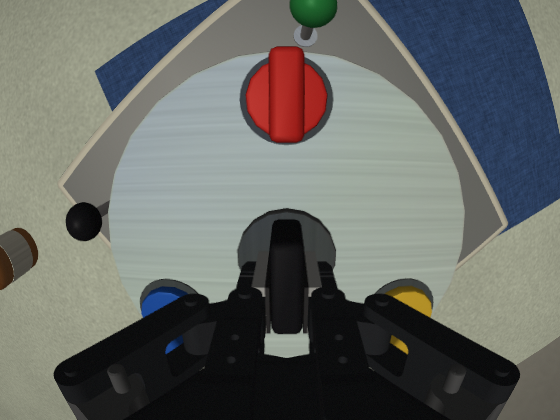

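Red at (286,97) has turned with the knob, and the green ball at (313,8) is still about 6° to the side. Finish the turn.

```bash
python3 -m inch '[{"rx":0.11,"ry":0,"rz":0,"tx":0,"ty":0,"tz":0,"fingers":-1},{"rx":0,"ry":0,"rz":0,"tx":0,"ty":0,"tz":0,"fingers":-1}]'; python3 -c "
from h import *
togo(594.6,-102,149,58.7)
cv2.imwrite('pics/w4.png',arm.capture('wrist'))"
```

```text
time_s: 4.42
tcp_pos: [596.4, -102.3, 151.7]
tcp_rot: [-0.348, 0.614, 0.346, 0.618]
force: [1.2, 0.5, -3.2]
width: 13.0
t 4.42 tcp [ 596.4 -102.3  151.7] yaw 58.8 w 13.0 F [ 1.2  0.5 -3.2] q6 0.25
shift [ 2.7  1.7 -0.7] turn [0.001 0.003 0.006]
```

View pics/w4.png

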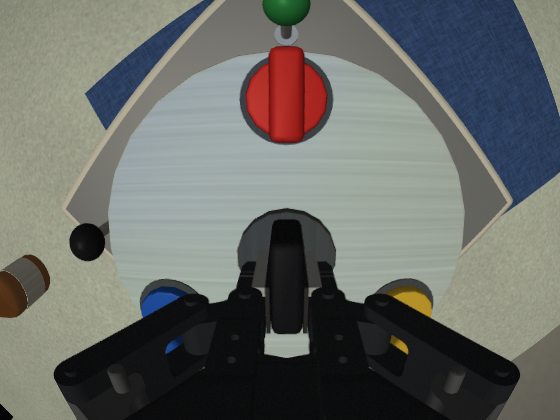

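Red bar (286,95) and green ball (286,5) are now in one line with the knob. Release, rise, and go over to the red holder.

```bash
python3 -m inch '[{"rx":0,"ry":0,"rz":0,"tx":0,"ty":0,"tz":0,"fingers":0},{"rx":0,"ry":0,"rz":0,"tx":0,"ty":0,"tz":0,"fingers":0},{"rx":0,"ry":0,"rz":0,"tx":0,"ty":0,"tz":0,"fingers":0},{"rx":0,"ry":0,"rz":0,"tx":0,"ty":0,"tz":0,"fingers":0},{"rx":0,"ry":0,"rz":0,"tx":-30,"ty":0,"tz":0,"fingers":0},{"rx":0,"ry":0,"rz":0,"tx":-30,"ty":0,"tz":0,"fingers":0},{"rx":0,"ry":0,"rz":0,"tx":0,"ty":0,"tz":0,"fingers":0},{"rx":0,"ry":0,"rz":0,"tx":0,"ty":40,"tz":0,"fingers":0},{"rx":0,"ry":0,"rz":0,"tx":0,"ty":40,"tz":0,"fingers":0},{"rx":0,"ry":0,"rz":0,"tx":0,"ty":0,"tz":0,"fingers":0}]'; python3 -c "
from h import *
togo(526.2,-60.4,149,58.7)
cv2.imwrite('pics/w5.png',arm.capture('wrist'));cv2.imwrite('pics/t5.png',arm.capture('top'));cv2.imwrite('pics/s5.png',arm.capture('side'))"
```

```text
time_s: 5.72
tcp_pos: [525.3, -60.6, 210.8]
tcp_rot: [-0.35, 0.614, 0.347, 0.617]
force: [0.3, 0.2, -0.5]
width: 42.6
t 5.72 tcp [525.3 -60.6 210.8] yaw 59.0 w 42.6 F [ 0.3  0.2 -0.5] q6 0.29
shift [61.8 -0.3  0.5] turn [0.005 0.003 0.006]
```

View pics/w5.png

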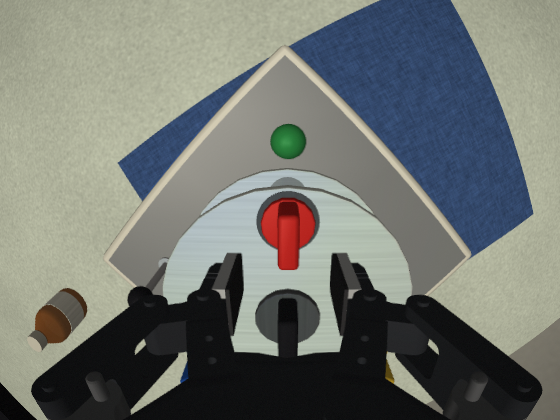

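View pics/s5.png

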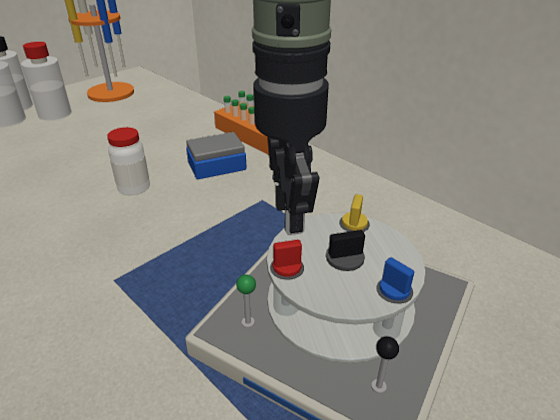

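The wrist view has the red bar (288,235) centred between the fingers and in line with the green ball (288,141). The side view agrees, with the blue and yellow bars still radial. Descend and grip.

```bash
python3 -m inch '[{"rx":0.005,"ry":0,"rz":0.006,"tx":20,"ty":0,"tz":0.5,"fingers":0},{"rx":0,"ry":0,"rz":0,"tx":20,"ty":0,"tz":0,"fingers":0},{"rx":0,"ry":0,"rz":0,"tx":18,"ty":0,"tz":0,"fingers":0},{"rx":0,"ry":0,"rz":0,"tx":0,"ty":0,"tz":0,"fingers":0},{"rx":0,"ry":0,"rz":0,"tx":0,"ty":0,"tz":0,"fingers":-1},{"rx":0,"ry":0,"rz":0,"tx":0,"ty":0,"tz":0,"fingers":-1},{"rx":0,"ry":0,"rz":0,"tx":0,"ty":0,"tz":0,"fingers":-1},{"rx":0,"ry":0,"rz":0,"tx":0,"ty":0,"tz":0,"fingers":-1},{"rx":0,"ry":0,"rz":0,"tx":0,"ty":0,"tz":0,"fingers":-1}]' 40; python3 -c "
from h import *
togo(526.2,-60.4,150,130.7)
cv2.imwrite('pics/w6.png',arm.capture('wrist'))"
```

```text
time_s: 7.0
tcp_pos: [535.5, -65.4, 152.1]
tcp_rot: [-0.347, 0.614, 0.344, 0.62]
force: [0.3, 0.0, -3.8]
width: 12.1
t 7.0 tcp [535.5 -65.4 152.1] yaw 58.5 w 12.1 F [ 0.3  0.  -3.8] q6 0.29
shift [ 2.  10.5 -0.6] turn [-1.26e+00 -1.00e-03  9.00e-03]
```

View pics/w6.png

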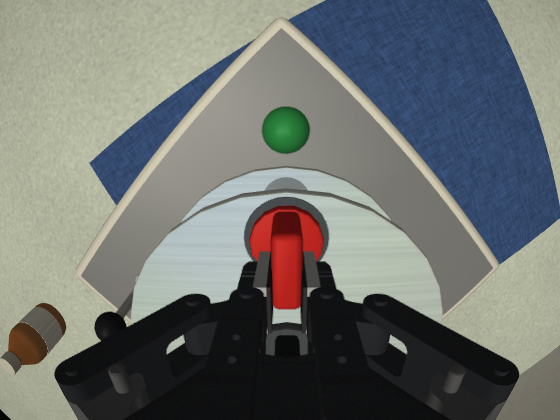

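I drifted about 10 mm inward along the bar while descending. Release, re-centre and grip again.

```bash
python3 -m inch '[{"rx":0,"ry":0,"rz":0,"tx":0,"ty":0,"tz":0,"fingers":-0.2},{"rx":0,"ry":0,"rz":0,"tx":0,"ty":0,"tz":0,"fingers":-0.2},{"rx":0,"ry":0,"rz":0,"tx":0,"ty":0,"tz":0,"fingers":-0.2},{"rx":0,"ry":0,"rz":0,"tx":0,"ty":10.5,"tz":0,"fingers":-0.2},{"rx":0,"ry":0,"rz":0,"tx":0,"ty":0,"tz":0,"fingers":-0.2}]' 40; python3 -c "
from h import *
togo(526.2,-60.4,150,58.7)"
```

```text
time_s: 7.68
tcp_pos: [526.8, -59.7, 153.5]
tcp_rot: [-0.348, 0.613, 0.343, 0.62]
force: [0.0, -0.2, -0.1]
width: 33.8
t 7.67 tcp [526.8 -59.7 153.5] yaw 58.5 w 33.8 F [ 0.  -0.2 -0.1] q6 0.3
shift [ 3.5  0.2 -1. ] turn [-0.003  0.005  0.01 ]
```

```bash
python3 -m inch '[{"rx":0,"ry":0,"rz":0,"tx":2,"ty":0,"tz":-1,"fingers":-0.2},{"rx":0,"ry":0,"rz":0,"tx":0,"ty":0,"tz":0,"fingers":-1},{"rx":0,"ry":0,"rz":0,"tx":0,"ty":0,"tz":0,"fingers":-1},{"rx":0,"ry":0,"rz":0,"tx":0,"ty":0,"tz":0,"fingers":-1},{"rx":0,"ry":0,"rz":0,"tx":0,"ty":0,"tz":0,"fingers":-1}]' 40; python3 -c "
from h import *
togo(526.2,-60.4,150,130.7)
cv2.imwrite('pics/w7.png',arm.capture('wrist'))"
```

```text
time_s: 8.3
tcp_pos: [526.5, -60.2, 151.8]
tcp_rot: [-0.348, 0.613, 0.344, 0.62]
force: [0.5, 1.2, 0.9]
width: 12.5
t 8.3 tcp [526.5 -60.2 151.8] yaw 58.6 w 12.5 F [0.5 1.2 0.9] q6 0.29
shift [ 1.8  0.2 -0.3] turn [-1.259 -0.002  0.013]
```

View pics/w7.png

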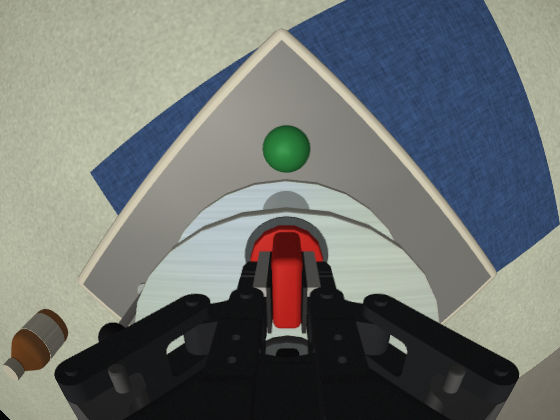

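The red bar (287,275) is now gripped at its middle, on the holder axis. Start unscrewing counter-clockwise.

```bash
python3 -m inch '[{"rx":-0.13,"ry":0,"rz":0,"tx":0,"ty":0,"tz":0,"fingers":-1},{"rx":-0.13,"ry":0,"rz":0,"tx":0,"ty":0,"tz":0,"fingers":-1},{"rx":-0.13,"ry":0,"rz":0,"tx":0,"ty":0,"tz":0,"fingers":-1},{"rx":-0.13,"ry":0,"rz":0,"tx":0,"ty":0,"tz":0,"fingers":-1},{"rx":0,"ry":0,"rz":0,"tx":0,"ty":0,"tz":0,"fingers":-1}]'; python3 -c "
from h import *
togo(526.2,-60.4,150,130.7)
cv2.imwrite('pics/w8.png',arm.capture('wrist'))"
```

```text
time_s: 8.98
tcp_pos: [526.4, -60.7, 151.8]
tcp_rot: [-0.499, 0.501, 0.493, 0.507]
force: [0.1, 0.2, 2.0]
width: 12.4
t 8.97 tcp [526.4 -60.7 151.8] yaw 89.1 w 12.4 F [0.1 0.2 2. ] q6 -0.24
shift [1.7 0.2 0.3] turn [-0.726 -0.005  0.011]
```

View pics/w8.png

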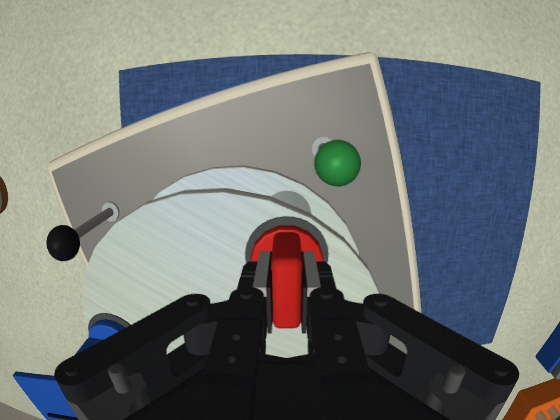

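The turret stayed put and the bar turned with the gripper: 0.53 rad so far, 0.73 to go.

```bash
python3 -m inch '[{"rx":-0.13,"ry":0,"rz":0,"tx":0,"ty":0,"tz":0,"fingers":-1},{"rx":-0.13,"ry":0,"rz":0,"tx":0,"ty":0,"tz":0,"fingers":-1},{"rx":-0.13,"ry":0,"rz":0,"tx":0,"ty":0,"tz":0,"fingers":-1},{"rx":-0.13,"ry":0,"rz":0,"tx":0,"ty":0,"tz":0,"fingers":-1},{"rx":-0.13,"ry":0,"rz":0,"tx":0,"ty":0,"tz":0,"fingers":-1},{"rx":0,"ry":0,"rz":0,"tx":0,"ty":0,"tz":0,"fingers":-1}]'; python3 -c "
from h import *
togo(526.2,-60.4,150,130.7);print(arm.state()['torque'])"
python3 -m inch '[{"rx":-0.07,"ry":0,"rz":0,"tx":0,"ty":0,"tz":0,"fingers":-1},{"rx":0,"ry":0,"rz":0,"tx":0,"ty":0,"tz":0,"fingers":-1}]'; python3 -c "
from h import *
togo(526.2,-60.4,150,130.7);print(arm.state()['torque'])
cv2.imwrite('pics/w9.png',arm.capture('wrist'))"
```

```text
time_s: 9.78
tcp_pos: [526.5, -61.2, 151.8]
tcp_rot: [0.636, -0.316, -0.628, -0.32]
force: [-0.0, -0.2, 1.0]
width: 12.5
t 9.78 tcp [526.5 -61.2 151.8] yaw 126.6 w 12.5 F [-0.  -0.2  1. ] q6 -0.89
shift [ 1.8 -0.2  0.9] turn [-0.072 -0.008  0.009]
[0.33141849 0.22003988 0.05221487]
time_s: 10.02
tcp_pos: [526.6, -61.3, 151.8]
tcp_rot: [0.645, -0.296, -0.638, -0.299]
force: [0.1, -0.5, 1.2]
width: 12.2
t 10.03 tcp [526.6 -61.3 151.8] yaw 130.3 w 12.2 F [ 0.1 -0.5  1.2] q6 -0.96
shift [ 1.8 -0.3  0.9] turn [-0.008 -0.008  0.009]
[0.29116017 0.22059489 0.10815814]
```

View pics/w9.png

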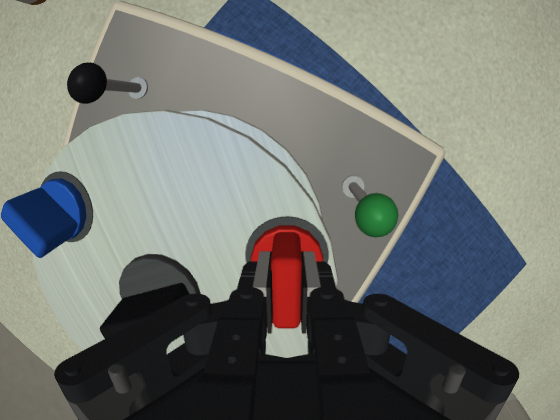

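The yaw reads 130.3° against 58.6° at the start (1.25 rad), and the torque is rising, so it is at the stop. Open, rise straight up and move clear.

```bash
python3 -m inch '[{"rx":0,"ry":0,"rz":0,"tx":0,"ty":0,"tz":0,"fingers":-0.2},{"rx":0,"ry":0,"rz":0,"tx":0,"ty":0,"tz":0,"fingers":-0.2},{"rx":0,"ry":0,"rz":0,"tx":0,"ty":0,"tz":0,"fingers":-0.2},{"rx":0,"ry":0,"rz":0,"tx":-30,"ty":0,"tz":0,"fingers":-0.2},{"rx":0,"ry":0,"rz":0,"tx":-30,"ty":0,"tz":0,"fingers":-0.2},{"rx":0,"ry":0,"rz":0,"tx":-30,"ty":0,"tz":0,"fingers":-0.2},{"rx":0,"ry":0,"rz":0,"tx":0,"ty":-20,"tz":40,"fingers":-0.2},{"rx":0,"ry":0,"rz":0,"tx":0,"ty":-20,"tz":40,"fingers":-0.2},{"rx":0,"ry":0,"rz":0,"tx":0,"ty":-20,"tz":40,"fingers":-0.2},{"rx":0,"ry":0,"rz":0,"tx":0,"ty":-20,"tz":40,"fingers":-0.2},{"rx":0,"ry":0,"rz":0,"tx":0,"ty":-20,"tz":40,"fingers":-0.2},{"rx":0,"ry":0,"rz":0,"tx":0,"ty":0,"tz":0,"fingers":-0.2}]'; python3 -c "
from h import *
togo(526.2,-60.4,150,130.7)
cv2.imwrite('pics/s10.png',arm.capture('side'));a=arm.capture('top');cv2.imwrite('pics/t10.png',a);cv2.imwrite('pics/t10z.png',cv2.resize(a[150:300,260:460],None,fx=4,fy=4,interpolation=cv2.INTER_NEAREST))"
```

```text
time_s: 11.58
tcp_pos: [473.5, 161.6, 243.6]
tcp_rot: [0.645, -0.299, -0.635, -0.302]
force: [0.3, -0.4, 0.2]
width: 34.1
t 11.57 tcp [473.5 161.6 243.6] yaw 129.7 w 34.1 F [ 0.3 -0.4  0.2] q6 -0.51
shift [  94.7  102.1 -203.5] turn [-0.018 -0.01   0.01 ]
```

View pics/t10z.png

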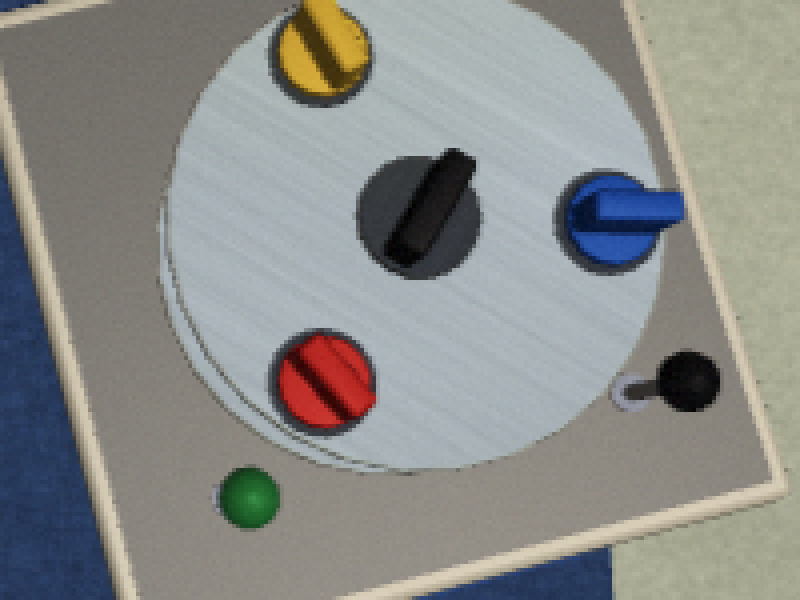

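View pics/s10.png

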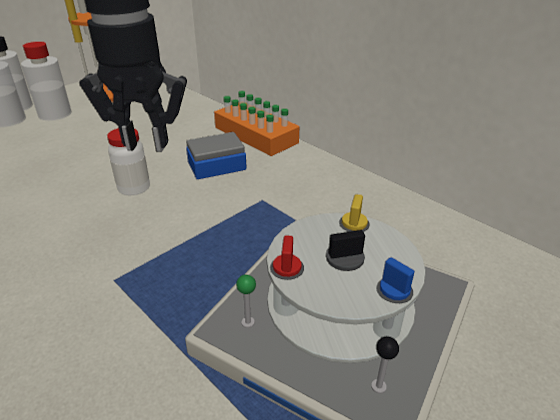

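Run:
```python
from h import *
T=arm.camera_params("top")
Z=lambda x,y:(260+(x-1.5)/4,150+(y-1.5)/4)
C=np.array([594.6,-102]);g=np.array([479.5,-32.3])
P=lambda x,y,z:plane(T,*Z(x,y),z)[:2]
r=P(326,383,143);y=P(325,52,143);b=P(612,219,143)
ang=lambda d:round(float(np.degrees(np.arctan2(d[1],d[0]))),1)
print("dist",np.hypot(*(r-g)),"angles r,g,y,b",[ang(p-C) for p in(r,g,y,b)])
print("bars",dict(red=ang(P(368,405,177)-P(316,342,177)),blue=ang(P(597,206,177)-P(683,206,177))))
s=arm.state();print(s["joint_vel"].round(3),s["tcp_pos"])
```

```text
dist 54.44216975111237 angles r,g,y,b [149.4, 148.8, 28.7, -90.8]
bars {'red': -141.2, 'blue': 90.1}
[-0.033  0.001  0.001 -0.001 -0.002 -0.004] [474.35184823 159.44326899 243.62880021]
```

```bash
python3 -c "
from workcell import arm
print(arm.sign_off())"
```

```text
the job is handed in; nothing more can be done
None
```

The red lamp holder stands in front of the green peg, unscrewed to its stop and released. I handed the job in at about 11.7 s of the 45 s allowed; no verdict was reported.

I turned the turret about 35° clockwise by its black knob. I then gripped the red bar, released it once to correct a 10 mm drift off the holder's axis, and unscrewed it counter-clockwise.

| Check | Result |
|---|---|
| Red holder to green peg | about 54.4 mm (limit 58.7, exact 55), 0.6° off in turret angle |
| Red holder unscrewed | about 1.25 rad by gripper angle; about 1.21 rad from the rough top-camera measurement of the bar |
| Stop reached | torque rose at the end of the turn |
| Blue holder | tight: its bar measures within about 1° of radial |
| Yellow holder | bar looks radial in the top and side pictures; I did not measure its angle |
| Robot clear | fingers open about 34 mm, more than 200 mm to the side of the turret, touching nothing |

No check failed. The two readings of the red turn differ by about 0.04 rad, and both are well above the 1.0 rad needed.

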